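Nest the drained sample tub

TASK

Take the tapered sample tub with the grooved collar off the sloping drain rack, stand it upright and nest it into the outer tub of the clip holder, whose turntable is clamped at some odd angle that the tub must match. Without ramming it, ease it down until it is fully home: both spring clips snapped into the groove and its shoulder flush all round on the outer tub's rim. Then let go; leave the straight-sided tub, the bottle and the cup where they are.

Things in the scene. Friction and masses are not known exactly. Their poses are not given: they have to be found in the camera images.
- tub: Tub to nest: white plastic, square, open top, 76 mm tall, about 80 g. Origin: centre of underside; z up through the mouth; x, y square to its faces. Tapered body 40 mm wide at the bottom, 50 mm at height 36; there a flat shoulder steps out to 56 mm, widening to 61 mm at height 44; then groove and collar. Starts tilted 30 degrees on a rack seat, mouth leaning to the rack's -x, y axis level, along the rack's y.
- collar (a point): Point on the tub's axis 62 mm above its underside, axes as the tub's. Here is the straight collar to grip from outside: 60 mm wide, walls 4.5 mm, height 54 to 76 mm on the tub. Below it (44 to 54 mm) runs a groove all round, 52 mm wide.
- plain_tub: Bystander: white straight-sided square tub, 61 mm wide, 50 mm tall, no taper or groove (it cannot nest). Origin: centre of underside, z up through its mouth. On the rack's other seat, tilted alike.
- rack: Fixed steel drain rack, 290 mm long in its y. Origin on the bench under its middle. Tubs stand at y = +75 and -75 mm on a plate sloping 30 degrees (low on the -x side, towards the robot) and lean on a rest plate on the low side that reaches 42 mm up a tub along the tub's axis. Beside the tubs in y it is free.
- holder: Clip holder: fixed square grey base 130 x 130 x 8 mm (black tab on its -x edge), on it an aluminium turntable, clamped fast, carrying the fixed white square outer tub (mouth up) and two spring clips. Origin on the bench under the centre, z up. The turntable stands turned up to 26 degrees either way from the base's axes; this angle is not measured: see it from above or find it by feel.
- seat (a point): On the holder's axis 16 mm above the bench, axes as the base's: the tub's origin when fully home, its shoulder then on the outer tub's rim 36 mm above this point. The outer tub is 43 mm wide inside here, 53 mm at the rim: 1.5 mm clearance a side when home, so the yaw must match within 3 degrees. Turned wrongly it binds, the sooner the more it is off (at 25 degrees on the rim), twisting towards the right yaw.
- clips (a point): On the holder's axis 65 mm above the bench: height of the clips' rollers, on the turntable's +x and -x sides (8 mm thick, 28 mm long in y, inner faces 28.5 mm from the axis, springing outward). Posts reach 7 mm higher, 44 mm out. The +y and -y sides are free for fingers. The tub meets the rollers 10 mm before home; passing takes about 4 to 10 N, then they snap into the groove.
- bottle: Bystander: amber bottle, 60 mm wide, 120 mm tall, origin under its centre.
- cup: Bystander: steel cup, 64 mm wide, 70 mm tall, origin under its centre.
Things that resemble listed ones, but are neither listed nor needed, are in the scene too. What is shaped like the tub but orange or yellow is not meant.

How it is judged:
By the outcome, as a careful person would: the job done as asked, in the order asked, and still so for the second after the job is handed in, with the robot touching nothing.
It also fails if it takes over 61 s, if anything falls off the work surface, if the arm or the gripper's body presses on something with over 40 N, if the wrist force passes 120 N, or if a joint passes its speed limit or range.

ROBOT

A 6-joint arm with a two-finger parallel gripper is mounted at the origin on the work surface. World frame = base frame: x ahead of the robot, y to its left, z up, the work surface at z = 0. Lengths are in m, angles in rad, forces in N, time in s.
With the tool pointing down it reaches from about 0.35 to 0.975 m from the base axis. Payload 4.9 kg.
Tool frame: the origin (TCP) lies at the very end of the fingers, on their centre line; the grasp point (between the pads) lies 19 mm behind it; z points along the fingers, y is the line along which they close (so a half turn about z gives the same grasp; the last joint's range is limited). The gripper opens to 85 mm and grips with 20 to 120 N. Pads are 22 mm wide; open, the fingers measure 114 mm over their backs; the gripper's body (76 mm by 85 mm) begins 54 mm behind the grasp point. The pads swing forward as they close: fully open they stand 13 mm farther back than shut.
Start: joints at [1.169, 0.053, 1.613, -0, 1.476, -0.119], TCP at [0.174, 0.6, 0.196] pointing down, gripper open.
Joint ranges: [-3.01, 3.01], [-1.01, 2.22], [0.06, 2.58], [-1.02, 4.17], [0.09, 2.62], [-3.14, 3.14]. Speed limits (rad/s): [2.57, 2.57, 3.14, 3.14, 3.14, 3.14].

INTERFACE

Orientations are given as a unit quaternion [w, x, y, z].
In Python, from plant import state, optics, ticket, nets gives the robot as it stands. The module is installed in compiled form; this text tells all that it offers.
- The arm moves only by the shell command python3 -m inch 'ROWS' [OPENING]. ROWS is JSON, a list of rows, each an object of numbers: "dx", "dy", "dz": the shift along the tool's x, y, z as a fraction of full scale; "rx", "ry", "rz": the turn, a rotation vector about the tool's x, y, z as a fraction of full scale. In form: [{"dx": .., "dy": .., "dz": .., "rx": .., "ry": .., "rz": ..}, ...]. A call has 1 to 5 rows; each row is the pose to reach, as a shift and turn from the pose commanded when the call began, along the tool's axes at that moment; what a row does not reach only later rows make up. Full scale, the value 1, is 0.8 m for a shift and 1.5 rad for a turn. A row lasts 1/10 s, in which the tool goes at most 50 mm and 8.59 degrees, less where a joint would pass 70% of its speed; a pose out of reach is approached as far as the arm can. A call with a number of a shift or a turn outside -1 to 1 is refused whole. A call with a gripper value outside its range is refused whole. OPENING is the opening, from -1 (shut) to 1 (fully open), set as the call begins (- or left out, the last holds). The fingers move at their own pace and stop on an object; the grip force is fixed at half the most. Time passes only in rows, so rows that repeat a pose let the fingers close. It gives the time, the measured TCP pose, the force, the opening and the grip force at its end, in the units of the state.
- state(): the state, without advancing time (a new reading comes with each control period).
- optics.grab_frame(name): name is "scene" or "side" or "wrist"; returns the picture (420x560x3 uint8, red, green, blue); there is no depth.
- optics.camera_info(name): a dict with "fx", "fy", "cx", "cy" (pixels), "R" (3x3) and "t" (3): a world point X has camera coordinates R X + t. Camera axes: x right, y down, z forward; pixel columns grow to the right and rows downward; lengths in m; the calibration is good to about 2 mm. The wrist camera is an equidistant fisheye: a pixel r from the principal point sees the ray r / f radians off the axis. A picture is of the moment at which its call begins: read the wrist's pose just before it. camera_info takes no time and is no camera call; for the wrist camera it gives the pose at the moment of the call.
- ticket.job_done(): hands the job in; it is judged then, once.
Trained networks look in the newest picture that a camera, given by its name, has taken for a name from the list of things; names that differ only in an ending like _2 or _b are one class to them, and where a whole thing is asked for, a point or a joint stands for the part that bears it (a point fixed in the world has none). Each returns a list of dicts, best first, with "confidence" (0 to 1); they miss things now and then, are a little off and sometimes report something else, mostly with a low value. They report only what shows in the picture. A call takes as long as a camera call. They do not tell look-alikes from the thing itself.
- nets.boxes_of(camera, name): "bbox" ([centre column, centre row, width, height] in pixels, round what is visible of it).
- nets.outline_of(camera, name): "pixels" (420x560 bool, what is visible of it) and "bbox" ([centre column, centre row, width, height] in pixels, round what is visible of it).
The state is a dict: "time": time; "joint_pos": joint angles; "joint_vel": joint speeds; "joint_efforts": joint torques, N m; "tool_pos": TCP position; "tool_rot": TCP orientation; "contact_force": force on the tool from outside, world axes, zero at the start; "ft_torque": the same for the moment, N m; "gripper_width": opening from 0.0 (shut) to 1.0 (fully open); "grasp_force": force on a finger pad.
Only numpy, scipy, OpenCV 4.12 (cv2) and the standard library are available. Lean on these libraries where they do the work, as an engineer would, in place of code of your own. Each camera call takes 0.05 s, during which the arm holds its last target. There are 200 camera calls.

## Working session

There is one attempt and no reset: what is moved stays moved. The work goes in short steps, Python scripts to look and compute and a shell command to move; the robot and the scene stay as the last step left them, time stands still between calls to the robot, and variables do not carry over. Pictures are saved under pics/ and viewed, at most 10 in all, crops included, and the job is handed in when it is done.

```bash
mkdir -p pics
cat > h.py <<'E'
import numpy as np, cv2, json
from plant import state, optics, ticket, nets
from scipy.spatial.transform import Rotation as R
def save(cam,fn,crop=None,scale=1):
    im=optics.grab_frame(cam)[:,:,::-1]
    if crop: im=im[crop[1]:crop[3],crop[0]:crop[2]]
    if scale!=1: im=cv2.resize(im,None,fx=scale,fy=scale,interpolation=cv2.INTER_CUBIC)
    cv2.imwrite(fn,im)
def proj(ci,X):
    c=np.asarray(ci['R'])@np.asarray(X)+ci['t']; return np.array([ci['fx']*c[0]/c[2]+ci['cx'],ci['fy']*c[1]/c[2]+ci['cy']])
def onplane(ci,u,v,z):
    Rm=np.asarray(ci['R']); o=-Rm.T@np.asarray(ci['t']); d=Rm.T@np.array([(u-ci['cx'])/ci['fx'],(v-ci['cy'])/ci['fy'],1]); return o+d*(z-o[2])/d[2]
def tool():
    s=state(); q=s['tool_rot']; return np.array(s['tool_pos']),R.from_quat([q[1],q[2],q[3],q[0]])
def delta(p,Rt):
    "row numbers to go to pos p, rot Rt"
    P,Q=tool(); d=Q.inv().apply(np.asarray(p)-P)/0.8; r=(Q.inv()*Rt).as_rotvec()/1.5
    return np.round(d,4),np.round(r,4)
E
python3 - <<'E'
from h import *
a=optics.grab_frame('scene')[:,:,::-1];b=optics.grab_frame('side')[:,:,::-1]
cv2.imwrite('pics/scene.png',a);cv2.imwrite('pics/side.png',b)
for c in('scene','side'):
    ci=optics.camera_info(c);print(c,ci['fx'],ci['cx'],ci['cy'],np.round(-np.array(ci['R']).T@ci['t'],3),np.round(ci['R'],2).tolist())
    for n in('tub','plain_tub','holder','rack','bottle','cup'):
        print(n,[(round(d['confidence'],2),np.round(d['bbox']).tolist()) for d in nets.boxes_of(c,n)])
E
```

```text
scene 395.82081213763075 275.37670922757536 210.3560827094138 [ 1.056 -0.307  0.599] [[0.53, 0.85, 0.01], [0.57, -0.35, -0.75], [-0.63, 0.4, -0.67]]
tub [(0.92, [390.0, 241.0, 33.0, 50.0]), (0.79, [249.0, 231.0, 47.0, 48.0]), (0.7, [326.0, 182.0, 34.0, 38.0])]
plain_tub [(0.66, [384.0, 177.0, 42.0, 31.0]), (0.3, [290.0, 317.0, 41.0, 64.0])]
holder [(0.95, [178.0, 290.0, 78.0, 88.0])]
rack [(0.86, [354.0, 200.0, 134.0, 61.0])]
bottle [(0.71, [291.0, 318.0, 36.0, 61.0])]
cup [(0.82, [237.0, 183.0, 31.0, 37.0])]
side 392.1646728422016 268.71192396214536 213.91268490276434 [0.49  0.608 0.62 ] [[-0.99, -0.14, -0.01], [-0.08, 0.65, -0.76], [0.12, -0.75, -0.65]]
tub [(0.7, [294.0, 223.0, 34.0, 35.0]), (0.61, [190.0, 296.0, 50.0, 53.0]), (0.58, [287.0, 273.0, 55.0, 50.0]), (0.53, [361.0, 240.0, 36.0, 42.0])]
plain_tub [(0.55, [253.0, 353.0, 53.0, 58.0])]
holder [(0.93, [278.0, 180.0, 66.0, 48.0])]
rack [(0.6, [253.0, 333.0, 87.0, 167.0])]
bottle [(0.59, [198.0, 193.0, 28.0, 48.0])]
cup [(0.65, [364.0, 242.0, 37.0, 40.0])]
```

View pics/scene.png

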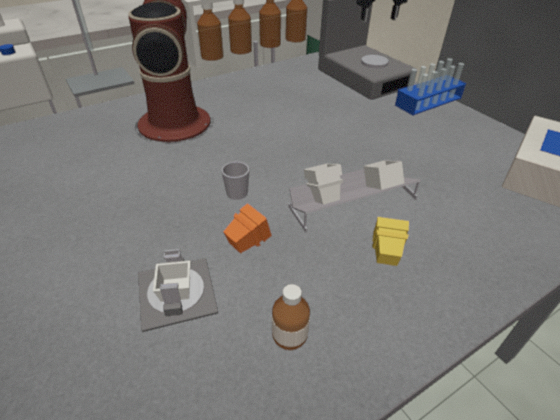

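View pics/side.png

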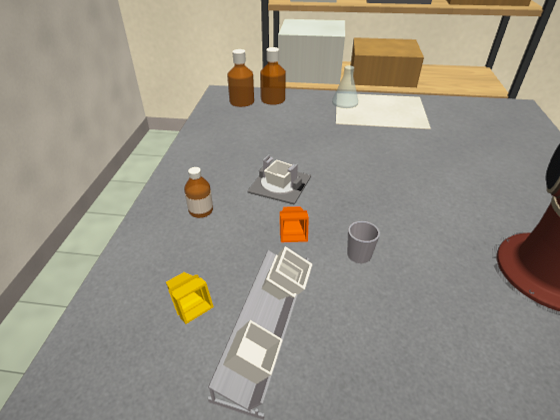

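The scene view shows the white grooved tub at (326,182) on the rack, the plain straight tub at (384,177), and the holder at (178,290). In the side view the tub is at (287,273) and the plain tub at (253,353).

Things that could be taken for the tub (scene pixels):
- White grooved tub on the rack (326,182): chosen.
- White straight tub (384,177): no groove.
- Orange tub (247,229) and yellow tub (390,240): wrong colour.
- White outer tub in the holder (172,280): fixed.

Next I fit the tub pose to its outlines and check the choice in a crop.

```bash
cat > fit.py <<'E'
from h import *
from scipy.optimize import minimize, differential_evolution
SEC=[(0,20),(.036,25),(.036,28),(.044,30.5),(.044,26),(.054,26),(.054,30),(.076,30)]
def sq(z,w): w=w/1000; return [[sx*w,sy*w,z] for sx,sy in((-1,-1),(1,-1),(1,1),(-1,1))]
def tubR(yaw): return R.from_euler('z',yaw)*R.from_euler('y',-np.pi/6)
def mask(ci,T,Rt):
    m=np.zeros((420*4,560*4),np.uint8)
    for a,b in zip(SEC[:-1],SEC[1:]):
        P=Rt.apply(sq(*a)+sq(*b))+T
        q=np.array([proj(ci,p) for p in P])*4
        cv2.fillConvexPoly(m,cv2.convexHull(q.astype(np.float32)).astype(np.int32),1)
    return cv2.resize(m.astype(np.float32),(560,420),interpolation=cv2.INTER_AREA)
E
python3 - <<'E'
from fit import *
want={'scene':(326,182),'side':(287,273)}
M={};CI={}
vis=[]
for c in want:
    im=optics.grab_frame(c)[:,:,::-1].copy(); CI[c]=optics.camera_info(c)
    ds=nets.outline_of(c,'tub'); 
    d=min(ds,key=lambda d:np.hypot(d['bbox'][0]-want[c][0],d['bbox'][1]-want[c][1])); print(c,d['confidence'],np.round(d['bbox']),d['pixels'].sum())
    M[c]=d['pixels'].astype(np.float32); vis.append(im)
    hs=nets.outline_of(c,'holder'); h=hs[0]; print('holder',np.round(h['bbox'])); np.save(f'hold_{c}.npy',h['pixels'])
def cost(p):
    s=0
    for c in M:
        m=mask(CI[c],p[:3],tubR(p[3])); s+=1-np.minimum(m,M[c]).sum()/np.maximum(m,M[c]).sum()
    return s
# triangulate init
x0=onplane(CI['scene'],326,182,.08); x1=onplane(CI['side'],287,273,.08); print(x0,x1)
c0=(x0+x1)/2
r=differential_evolution(cost,[(c0[0]-.05,c0[0]+.06),(c0[1]-.05,c0[1]+.05),(.02,.09),(-1.2,1.2)],maxiter=40,popsize=10,seed=1,tol=1e-5)
print(r.x,r.fun); np.save('tub.npy',r.x)
# holder base: square fit
def hm(ci,p):
    m=np.zeros((420*4,560*4),np.uint8)
    P=R.from_euler('z',p[2]).apply(np.array(sq(0,65)+sq(.008,65)))+[p[0],p[1],0]
    q=np.array([proj(ci,x) for x in P])*4
    cv2.fillConvexPoly(m,cv2.convexHull(q.astype(np.float32)).astype(np.int32),1)
    return cv2.resize(m.astype(np.float32),(560,420),interpolation=cv2.INTER_AREA)
H={c:np.load(f'hold_{c}.npy').astype(np.float32) for c in CI}
def hc(p): return sum(1-np.minimum(m,H[c]).sum()/np.maximum(m,H[c]).sum() for c in CI for m in [hm(CI[c],p)])
y=onplane(CI['scene'],178,292,.01)
r2=differential_evolution(hc,[(y[0]-.03,y[0]+.03),(y[1]-.03,y[1]+.03),(-.8,.8)],seed=1,maxiter=40); print('holder',r2.x,r2.fun); np.save('holder.npy',r2.x)
out=[]
for im,c,hh in zip(vis,CI,(1,1)):
    im=cv2.resize(im,None,fx=4,fy=4,interpolation=cv2.INTER_CUBIC)
    for m,col in((mask(CI[c],r.x[:3],tubR(r.x[3])),(0,0,255)),(hm(CI[c],r2.x),(0,255,0))):
        k,_=cv2.findContours((cv2.resize(m,None,fx=4,fy=4)>.5).astype(np.uint8),0,1); cv2.drawContours(im,k,-1,col,1)
    u,v=[int(t*4) for t in want[c]]
    t=im[v-140:v+140,u-190:u+190]; ys,xs=np.nonzero(H[c]); u,v=int(xs.mean()*4),int(ys.mean()*4)
    h=im[v-140-40:v+140+20,u-190:u+190]; h=cv2.resize(h,(380,280)); out.append(np.vstack([t,h]))
cv2.imwrite('pics/fit.png',np.hstack(out))
E
```

```text
scene 0.89 [322. 183.  35.  38.] 1158
holder [179. 290.  81.  89.]
side 0.85 [288. 271.  54.  52.] 1671
holder [278. 179.  66.  52.]
[0.54467002 0.14322464 0.08      ] [0.53204917 0.1443821  0.08      ]
[ 0.55688818  0.1417828   0.03692841 -0.1684906 ] 0.10101592540740967
holder [ 0.5895602  -0.22583646 -0.26021357] 0.25183039903640747
```

View pics/fit.png

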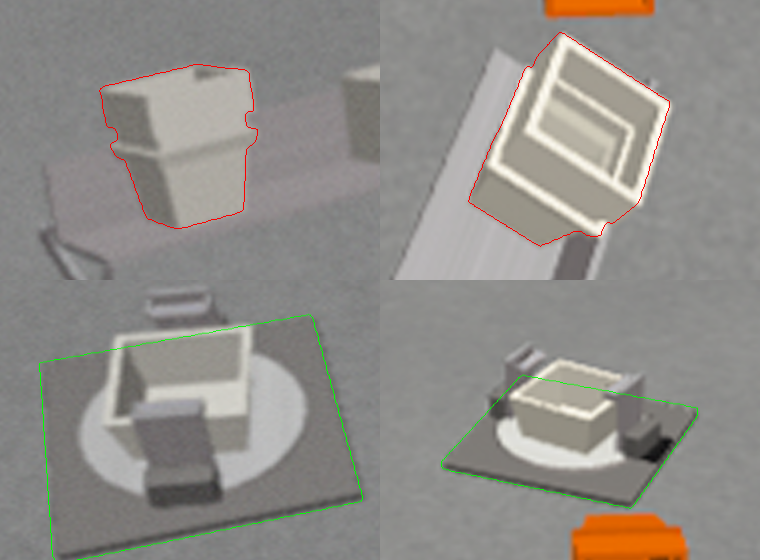

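The crop confirms the choice: a tapered white tub with a grooved collar (red outline fits to about a pixel). The holder base fit is also good. I'll look at the holder from above first, to read the turntable angle.

```bash
cat > d.py <<'E'
import sys
from h import *
def down(yaw,tilt=0): return R.from_euler('z',yaw)*R.from_euler('y',-tilt)*R.from_euler('x',np.pi)
if __name__=='__main__':
    a=[float(x) for x in sys.argv[1:]]
    P,Q=tool(); s=state()
    print('t',round(s['time'],2),'pos',np.round(P,4),'yaw/tilt',np.round(np.degrees((Q*R.from_euler('x',-np.pi)).as_euler('ZYX')),2),'F',np.round(s['contact_force'],1),'w',round(s['gripper_width'],3),'g',round(s['grasp_force'],1))
    if a: print('delta',*delta(a[:3],down(np.radians(a[3]),np.radians(a[4]) if len(a)>4 else 0)))
E
python3 d.py .57 -.22 .30 -15
python3 -c "
from h import *
ci=optics.camera_info('wrist');P,Q=tool();Rm=np.array(ci['R']);o=-Rm.T@ci['t']
print(ci['fx'],ci['cx'],ci['cy'],'cam in tool',np.round(Q.inv().apply(o-P),4),'axes',np.round((Q.inv().as_matrix()@Rm.T),3).tolist())"
```

```text
t 1.0 pos [0.1744 0.6001 0.1958] yaw/tilt [163.8  -0.   -0. ] F [-0.1  1.2  0.5] w 0.999 g 0.0
delta [-0.7609 -0.8465 -0.1302] [-0.     -0.      2.0804]
325.19226210127806 277.4624180763768 208.72105680831947 cam in tool [ 0.0725  0.0002 -0.1783] axes [[-0.0, -0.959, -0.283], [1.0, -0.0, 0.0], [-0.0, -0.283, 0.959]]
```

```bash
python3 -m inch '[{"dx":-0.36,"dy":-0.42,"dz":-0.13},{"dx":-0.36,"dy":-0.42,"dz":-0.13},{"dx":-0.36,"dy":-0.42,"dz":-0.13},{"dx":-0.36,"dy":-0.42,"dz":-0.13},{"dx":-0.36,"dy":-0.42,"dz":-0.13}]' 1; python3 d.py .57 -.22 .30 165
```

```text
t 1.0 pos [0.1744 0.6001 0.1958] yaw/tilt [163.8  -0.   -0. ] F [-0.1  1.2  0.5] w 0.999 g 0.0
delta [-0.7609 -0.8465 -0.1302] [ 0.    -0.    -0.014]validation failed for argument at $[0]...
```

```bash
python3 -m inch '[{"dx":-0.76,"dy":-0.84,"dz":-0.13,"rx":0,"ry":0,"rz":0},{"dx":-0.76,"dy":-0.84,"dz":-0.13,"rx":0,"ry":0,"rz":0},{"dx":-0.76,"dy":-0.84,"dz":-0.13,"rx":0,"ry":0,"rz":0},{"dx":-0.76,"dy":-0.84,"dz":-0.13,"rx":0,"ry":0,"rz":0},{"dx":-0.76,"dy":-0.84,"dz":-0.13,"rx":0,"ry":0,"rz":0}]' 1; python3 d.py .57 -.22 .30 165
```

```text
time: 1.5
tool_pos: [0.2834, 0.3751, 0.2246]
tool_rot: [0.0, 0.141, 0.99, 0.0]
contact_force: [1.2, 0.3, -0.1]
gripper_width: 1.003
grasp_force: 0.0
t 1.5 pos [0.2834 0.3751 0.2246] yaw/tilt [ 1.6384e+02  3.0000e-02 -3.0000e-02] F [ 1.2  0.3 -0.1] w 1.003 g 0.0
delta [-0.5511 -0.6148 -0.0942] [ 0.0003  0.0004 -0.0135]
```

```bash
python3 -m inch '[{"dx":-0.551,"dy":-0.615,"dz":-0.094,"rx":0,"ry":0,"rz":-0.0135},{"dx":-0.551,"dy":-0.615,"dz":-0.094,"rx":0,"ry":0,"rz":-0.0135},{"dx":-0.551,"dy":-0.615,"dz":-0.094,"rx":0,"ry":0,"rz":-0.0135},{"dx":-0.551,"dy":-0.615,"dz":-0.094,"rx":0,"ry":0,"rz":-0.0135},{"dx":-0.551,"dy":-0.615,"dz":-0.094,"rx":0,"ry":0,"rz":-0.0135}]' >/dev/null; python3 d.py .57 -.22 .30 165
```

```text
t 2.0 pos [0.391  0.151  0.2532] yaw/tilt [ 1.6497e+02  8.0000e-02 -4.0000e-02] F [ 0.3 -0.2 -0.3] w 1.005 g 0.0
delta [-0.3364 -0.3899 -0.0583] [ 0.0005  0.001  -0.0003]
```

```bash
python3 -m inch '[{"dx":-0.336,"dy":-0.39,"dz":-0.058,"rx":0,"ry":0,"rz":0},{"dx":-0.336,"dy":-0.39,"dz":-0.058,"rx":0,"ry":0,"rz":0},{"dx":-0.336,"dy":-0.39,"dz":-0.058,"rx":0,"ry":0,"rz":0},{"dx":-0.336,"dy":-0.39,"dz":-0.058,"rx":0,"ry":0,"rz":0},{"dx":-0.336,"dy":-0.39,"dz":-0.058,"rx":0,"ry":0,"rz":0}]' >/dev/null; python3 d.py .57 -.22 .30 165
```

```text
t 2.5 pos [ 0.4988 -0.0731  0.2811] yaw/tilt [ 1.6492e+02  6.0000e-02 -1.0000e-02] F [0.9 1.  0.2] w 0.995 g 0.0
delta [-0.1337 -0.1541 -0.0235] [ 0.0001  0.0006 -0.0009]
```

```bash
python3 -m inch '[{"dx":-0.134,"dy":-0.154,"dz":-0.0235,"rx":0,"ry":0,"rz":0},{"dx":-0.134,"dy":-0.154,"dz":-0.0235,"rx":0,"ry":0,"rz":0},{"dx":-0.134,"dy":-0.154,"dz":-0.0235,"rx":0,"ry":0,"rz":0},{"dx":-0.134,"dy":-0.154,"dz":-0.0235,"rx":0,"ry":0,"rz":0},{"dx":-0.134,"dy":-0.154,"dz":-0.0235,"rx":0,"ry":0,"rz":0}]' >/dev/null; python3 d.py
python3 - <<'E'
from h import *
from scipy.optimize import differential_evolution
ci=optics.camera_info('wrist'); im=optics.grab_frame('wrist')
np.savez('w1.npz',im=im,R=ci['R'],t=ci['t'],k=[ci['fx'],ci['fy'],ci['cx'],ci['cy']])
# rectify onto horizontal plane z=0.052 (rim): 0.2m square, 3px/mm
hp=np.load('holder.npy'); n=560; s=.14/n
gx,gy=np.meshgrid(np.arange(n),np.arange(n))
def rect(z):
    X=np.stack([hp[0]+(n/2-gy)*s,hp[1]+(n/2-gx)*s,np.full(gx.shape,z)],-1)
    c=X@np.array(ci['R']).T+ci['t']; r=np.hypot(c[...,0],c[...,1]); th=np.arctan2(r,c[...,2])
    u=ci['fx']*th*c[...,0]/r+ci['cx']; v=ci['fy']*th*c[...,1]/r+ci['cy']
    return cv2.remap(im[:,:,::-1],u.astype(np.float32),v.astype(np.float32),cv2.INTER_CUBIC)
a=rect(.052); cv2.imwrite('pics/rect.png',a)
E
```

```text
t 3.0 pos [ 0.5701 -0.2195  0.2989] yaw/tilt [ 1.6481e+02 -5.0000e-02 -1.0000e-02] F [0.1 0.9 0.2] w 0.996 g 0.0
```

View pics/rect.png

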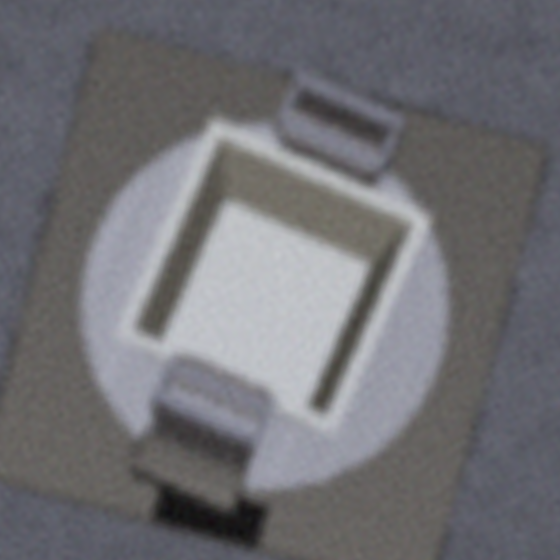

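The rectified top view (rim plane z = 0.052 m, 4 px/mm, up = +x, left = +y) shows the rim corners at (213,120), (432,215), (340,430) and (122,333). The clips are at (340,120) and (210,410). This puts the turntable yaw at about -23.4° and its centre near (0.591, -0.225). I'll refine this numerically while working out the move to the tub.

```bash
python3 - <<'E'
from h import *
from scipy.optimize import minimize
a=cv2.cvtColor(cv2.imread('pics/rect.png'),cv2.COLOR_BGR2GRAY).astype(float)
from scipy.ndimage import map_coordinates, gaussian_filter
a=gaussian_filter(a,2)
# ring response along the 4 sides, excluding clip-hidden middle parts on +-x sides
def ring(p,hw):
    c,s=np.cos(p[2]),np.sin(p[2]); v=[]
    for k in range(4):
        t=np.linspace(-22,22,60); t=t if k%2 else t[np.abs(t)>15]   # k even: +-x sides
        n=[(1,0),(0,1),(-1,0),(0,-1)][k]; x=n[0]*hw-n[1]*t; y=n[1]*hw+n[0]*t
        X=c*x-s*y; Y=s*x+c*y; v.append(map_coordinates(a,[p[1]-4*X,p[0]-4*Y],order=1))
    return np.concatenate(v).mean()
f=lambda p:-(ring(p,28.2)*2-ring(p,25)-ring(p,31.5))
best=min((minimize(f,[277+i,274+j,np.radians(-23.4+k)],method='Nelder-Mead') for i in(-3,0,3) for j in(-3,0,3) for k in(-2,2)),key=lambda r:r.fun)
hp=np.load('holder.npy');p=best.x
print(best.fun,p[:2],np.degrees(p[2]),'centre',hp[0]+(280-p[1])/4e3,hp[1]+(280-p[0])/4e3)
from fit import tubR
t=np.load('tub.npy');ax=tubR(t[3]).apply([0,0,1]);print('axis',ax,'yaw',np.degrees(t[3]),'appr',t[:3]+.143*ax,'grasp',t[:3]+.043*ax)
E
python3 d.py .487 .1537 .30 170.3 -30
```

```text
-96.10319514551472 [272.98365579 274.9841545 ] -24.366226403406472 centre 0.5908141659115677 -0.22408237814344406
axis [-0.4929195   0.08384726  0.8660254 ] yaw -9.65380004269417 appr [0.48640069 0.15377296 0.16077004] grasp [0.53569264 0.14538823 0.0741675 ]
t 3.05 pos [ 0.5697 -0.2179  0.2989] yaw/tilt [ 1.649e+02 -7.000e-02 -4.000e-02] F [-0.1  0.6 -0.5] w 0.999 g 0.0
delta [ 0.2208  0.4216 -0.0008] [-0.0159 -0.3496 -0.0615]
```

```bash
python3 -m inch '[{"dx":0.22,"dy":0.42,"dz":0.05,"rx":-0.016,"ry":-0.35,"rz":-0.0615},{"dx":0.22,"dy":0.42,"dz":0.05,"rx":-0.016,"ry":-0.35,"rz":-0.0615},{"dx":0.22,"dy":0.42,"dz":0.05,"rx":-0.016,"ry":-0.35,"rz":-0.0615},{"dx":0.22,"dy":0.42,"dz":0.05,"rx":-0.016,"ry":-0.35,"rz":-0.0615},{"dx":0.22,"dy":0.42,"dz":0.05,"rx":-0.016,"ry":-0.35,"rz":-0.0615}]' >/dev/null; python3 d.py .4864 .1538 .20 170.3 -30
```

```text
t 3.55 pos [0.5115 0.0276 0.2699] yaw/tilt [ 1.704e+02  3.010e+01 -2.000e-02] F [ 0.3  0.5 -1. ] w 0.998 g 0.0
delta [0.0933 0.1502 0.047 ] [0.0008 0.0011 0.001 ]
```

```bash
python3 -m inch '[{"dx":0.093,"dy":0.15,"dz":0.047,"rx":0,"ry":0,"rz":0},{"dx":0.093,"dy":0.15,"dz":0.047,"rx":0,"ry":0,"rz":0},{"dx":0.093,"dy":0.15,"dz":0.047,"rx":0,"ry":0,"rz":0},{"dx":0.093,"dy":0.15,"dz":0.047,"rx":0,"ry":0,"rz":0},{"dx":0.093,"dy":0.15,"dz":0.047,"rx":0,"ry":0,"rz":0}]' >/dev/null; python3 d.py .4864 .1538 .161 170.3 -30
python3 - <<'E'
from fit import *
ci=optics.camera_info('wrist'); im=optics.grab_frame('wrist')[:,:,::-1]
im=cv2.resize(im,(800,600),interpolation=cv2.INTER_CUBIC)
def pf(X):
    c=np.array(ci['R'])@X+ci['t']; r=np.hypot(c[0],c[1]); th=np.arctan2(r,c[2]); return np.array([ci['fx']*th*c[0]/r+ci['cx'],ci['fy']*th*c[1]/r+ci['cy']])*800/560
t=np.load('tub.npy'); Rt=tubR(t[3])
for z,w,col in((.076,30,(0,0,255)),(.054,30,(0,0,255)),(.044,30.5,(0,200,0)),(0,20,(255,0,0))):
    q=np.array([pf(Rt.apply(p)+t[:3]) for p in sq(z,w)]).round().astype(int); cv2.polylines(im,[q],True,col,1)
cv2.imwrite('pics/w2.png',im)
E
```

```text
t 4.05 pos [0.4891 0.1527 0.2023] yaw/tilt [1.7067e+02 3.0040e+01 8.0000e-02] F [0.4 0.1 0.2] w 1.0 g 0.0
delta [0.0289 0.0009 0.0429] [0.0012 0.0005 0.0037]
```

View pics/w2.png

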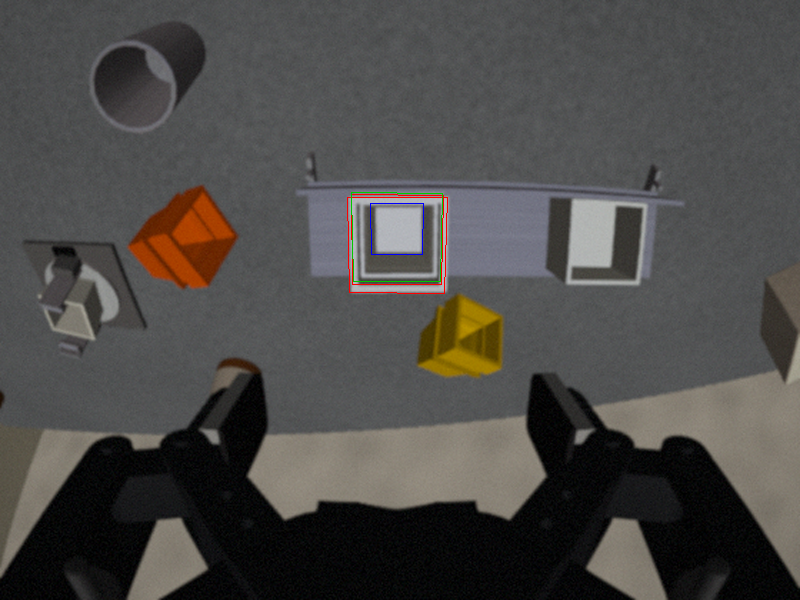

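The wrist view shows the model overlay sitting on the white tub's rim at (398,245). The plain tub is at (600,240), yellow at (462,335), orange at (185,238), and both fingers are open. The pose is confirmed, so I go in along the tub axis.

```bash
python3 -m inch '[{"dx":0.028,"dy":0.001,"dz":0.043,"rx":0,"ry":0,"rz":0.004},{"dx":0.028,"dy":0.001,"dz":0.043,"rx":0,"ry":0,"rz":0.004},{"dx":0.028,"dy":0.001,"dz":0.043,"rx":0,"ry":0,"rz":0.004}]' >/dev/null; python3 d.py .5357 .1454 .0742 170.35 -30
```

```text
t 4.4 pos [0.4889 0.1506 0.1625] yaw/tilt [ 1.6989e+02  3.0090e+01 -1.2000e-01] F [-0.1 -0.4  0.9] w 0.997 g 0.0
delta [0.0046 0.0035 0.125 ] [-0.0013  0.001  -0.0046]
```

```bash
python3 -m inch '[{"dx":0.001,"dy":0.001,"dz":0.06,"rx":0,"ry":0,"rz":0},{"dx":0.001,"dy":0.001,"dz":0.06,"rx":0,"ry":0,"rz":0},{"dx":0.001,"dy":0.001,"dz":0.06,"rx":0,"ry":0,"rz":0}]' >/dev/null; for i in 1 2; do python3 d.py .5357 .1454 .0742 170.35 -30;  python3 -m inch '[{"dx":0,"dy":0,"dz":0,"rx":0,"ry":0,"rz":0}]' >/dev/null; done;python3 d.py .5357 .1454 .0742 170.35 -30
```

```text
t 4.7 pos [0.5129 0.148  0.1214] yaw/tilt [ 1.6989e+02  3.0120e+01 -1.4000e-01] F [0.5 0.3 0.7] w 0.998 g 0.0
delta [0.0049 0.0017 0.0654] [-0.001   0.0014 -0.0046]
t 4.8 pos [0.5137 0.1488 0.1237] yaw/tilt [169.89  30.35  -0.27] F [-0.1 -0.2  0. ] w 1.0 g 0.0
delta [0.0073 0.0004 0.0675] [ 0.0005  0.0041 -0.0046]
t 4.9 pos [0.5134 0.149  0.1236] yaw/tilt [169.91  30.36  -0.28] F [-0.4  0.  -0.3] w 1.0 g 0.0
delta [0.0069 0.0001 0.0676] [ 0.0007  0.0042 -0.0044]
```

```bash
python3 -m inch '[{"dx":0.007,"dy":0,"dz":0.04,"rx":0,"ry":0.004,"rz":-0.004},{"dx":0.007,"dy":0,"dz":0.0676,"rx":0,"ry":0.004,"rz":-0.004},{"dx":0.007,"dy":0,"dz":0.0676,"rx":0,"ry":0.004,"rz":-0.004}]' >/dev/null; for i in 1 2; do python3 d.py .5357 .1454 .0742 170.35 -30;  python3 -m inch '[{"dx":0,"dy":0,"dz":0,"rx":0,"ry":0,"rz":0}]' >/dev/null; done;python3 d.py .5357 .1454 .0742 170.35 -30
```

```text
t 5.2 pos [0.5331 0.1445 0.0691] yaw/tilt [1.704e+02 2.959e+01 1.400e-01] F [ 0.2 -0.6 -0.4] w 0.999 g 0.0
delta [-0.0058  0.0017 -0.004 ] [-0.0013 -0.0048  0.0005]
t 5.3 pos [0.5344 0.1452 0.0721] yaw/tilt [1.7037e+02 2.9830e+01 2.0000e-02] F [-0.4  0.6  0.3] w 1.005 g 0.0
delta [-0.0027  0.0006 -0.0015] [-0.0001 -0.002   0.0002]
t 5.4 pos [0.535  0.1455 0.0731] yaw/tilt [ 1.7036e+02  2.9940e+01 -4.0000e-02] F [0.9 0.3 0.4] w 1.0 g 0.0
delta [-0.0015  0.0001 -0.0007] [ 0.0005 -0.0007  0.0001]
```

```bash
python3 -m inch '[{"dx":-0.001,"dy":0,"dz":0,"rx":0,"ry":0,"rz":0},{"dx":-0.001,"dy":0,"dz":0,"rx":0,"ry":0,"rz":0},{"dx":-0.001,"dy":0,"dz":0,"rx":0,"ry":0,"rz":0},{"dx":-0.001,"dy":0,"dz":0,"rx":0,"ry":0,"rz":0},{"dx":-0.001,"dy":0,"dz":0,"rx":0,"ry":0,"rz":0}]' -1 >/dev/null; python3 d.py;python3 -m inch '[{"dx":0,"dy":0,"dz":0,"rx":0,"ry":0,"rz":0},{"dx":0,"dy":0,"dz":0,"rx":0,"ry":0,"rz":0},{"dx":0,"dy":0,"dz":0,"rx":0,"ry":0,"rz":0}]' >/dev/null; python3 d.py
python3 - <<'E'
from h import *
a=optics.grab_frame('side')[:,:,::-1][205:325,210:370]; b=optics.grab_frame('wrist')[:,:,::-1][130:430,130:430]
cv2.imwrite('pics/grip.png',np.hstack([cv2.resize(a,(533,400),interpolation=cv2.INTER_CUBIC),cv2.resize(b,(267,400))]))
E
```

```text
t 5.9 pos [0.5347 0.1449 0.0711] yaw/tilt [1.7038e+02 2.9760e+01 5.0000e-02] F [-0.7 -0.2  1. ] w 0.142 g 0.0
t 6.2 pos [0.5346 0.1448 0.071 ] yaw/tilt [1.7039e+02 2.9740e+01 6.0000e-02] F [-0.9 -0.5  1.7] w -0.004 g 0.0
```

View pics/grip.png

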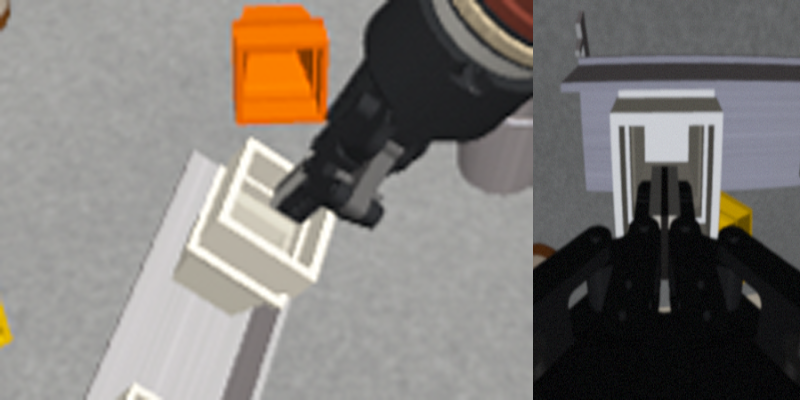

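The picture shows the fingers shut inside the tub's mouth (tip about (290,215) in the crop), with no grip. The tub has not moved. I'll check where the TCP projects in the side image.

Run:
```python
from fit import *
P,Q=tool(); ci=optics.camera_info('side'); s=state()
f=lambda X:np.round(((proj(ci,X)-[210,205])*400/120),0)
t=np.load('tub.npy');Rt=tubR(t[3])
print('TCP crop px',f(P),'+20mm back',f(P-Q.apply([0,0,.02])),'tub heights',[(h,f(Rt.apply([0,0,h])+t[:3])) for h in(.043,.06,.076,.1)])
print('TCP in tub frame',Rt.inv().apply(P-t[:3]), s['joint_pos'])
ds=nets.outline_of('side','tub');d=min(ds,key=lambda d:np.hypot(d['bbox'][0]-287,d['bbox'][1]-273));m0=mask(ci,t[:3],Rt);print(d['bbox'],(np.minimum(m0,d['pixels']).sum()/np.maximum(m0,d['pixels']).sum()))
```

```text
TCP crop px [251. 238.] +20mm back [270. 221.] tub heights [(0.043, array([250., 235.])), (0.06, array([265., 220.])), (0.076, array([281., 206.])), (0.1, array([304., 184.]))]
TCP in tub frame [-0.00232743 -0.00068977  0.04076112] [ 0.24407507 -0.30710688  2.22953304 -0.29417905  0.75887241 -0.99178428]
[286.1, 271.1, 52.0, 51.1] 0.8337176
```

Both views agree: the real fingertips end about 41 mm short of the reported TCP, and the fingers closed above the rim. The camera tub fit still holds, so I open here and go 35 mm deeper, watching the force.

```bash
python3 -m inch '[{"dx":0,"dy":0,"dz":0,"rx":0,"ry":0,"rz":0},{"dx":0,"dy":0,"dz":0,"rx":0,"ry":0,"rz":0},{"dx":0,"dy":0,"dz":0,"rx":0,"ry":0,"rz":0},{"dx":0,"dy":0,"dz":0,"rx":0,"ry":0,"rz":0},{"dx":0,"dy":0,"dz":0,"rx":0,"ry":0,"rz":0}]' 1 >/dev/null; python3 d.py .5539 .1423 .0421 170.35 -30
python3 - <<'E'
from h import *
b=optics.grab_frame('wrist')[:,:,::-1];c=optics.grab_frame('side')[:,:,::-1][195:325,205:378]
cv2.imwrite('pics/open.png',np.hstack([cv2.resize(b,(400,300)),cv2.resize(c,(400,300),interpolation=cv2.INTER_CUBIC)]))
E
```

```text
t 6.85 pos [0.5347 0.1449 0.0711] yaw/tilt [1.7038e+02 2.9760e+01 5.0000e-02] F [ 0.4  0.9 -0.2] w 0.846 g 0.0
delta [-0.003   0.0009  0.0435] [-0.0004 -0.0028  0.0003]
```

View pics/open.png

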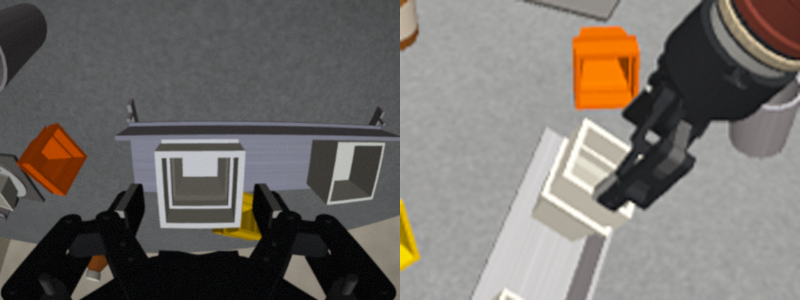

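The wrist view shows the open fingers straddling the tub mouth, which spans (155..245, 145..228), with tips near row 185. They need to go deeper.

```bash
python3 -m inch '[{"dx":-0.002,"dy":0.001,"dz":0.012,"rx":0,"ry":-0.003,"rz":0},{"dx":-0.002,"dy":0.001,"dz":0.024,"rx":0,"ry":-0.003,"rz":0},{"dx":-0.002,"dy":0.001,"dz":0.024,"rx":0,"ry":-0.003,"rz":0}]' 1 >/dev/null; python3 d.py .5539 .1423 .0421 170.35 -30;  python3 -m inch '[{"dx":0,"dy":0,"dz":0.01,"rx":0,"ry":0,"rz":0},{"dx":0,"dy":0,"dz":0.02,"rx":0,"ry":0,"rz":0},{"dx":0,"dy":0,"dz":0.02,"rx":0,"ry":0,"rz":0}]' 1 >/dev/null; python3 d.py .5539 .1423 .0421 170.35 -30
```

```text
t 7.25 pos [0.5448 0.1433 0.0529] yaw/tilt [1.704e+02 2.983e+01 1.400e-01] F [ 0.3 -0.3  0.3] w 0.999 g 0.0
delta [-0.0032  0.0007  0.0174] [-0.0014 -0.002   0.0005]
t 7.55 pos [0.553  0.1421 0.0397] yaw/tilt [1.7039e+02 2.9880e+01 1.1000e-01] F [-0.7  0.1  0. ] w 1.001 g 0.0
delta [-0.0024  0.0005 -0.002 ] [-0.0011 -0.0014  0.0004]
```

```bash
python3 -m inch '[{"dx":-0.002,"dy":0,"dz":-0.001,"rx":0,"ry":0,"rz":0},{"dx":-0.002,"dy":0,"dz":-0.001,"rx":0,"ry":0,"rz":0},{"dx":-0.002,"dy":0,"dz":-0.001,"rx":0,"ry":0,"rz":0},{"dx":-0.002,"dy":0,"dz":-0.001,"rx":0,"ry":0,"rz":0},{"dx":-0.002,"dy":0,"dz":-0.001,"rx":0,"ry":0,"rz":0}]' -1 >/dev/null; python3 d.py
```

```text
t 8.05 pos [0.5552 0.1425 0.044 ] yaw/tilt [1.7037e+02 3.0130e+01 1.0000e-02] F [-2.   0.2  4.7] w 0.694 g 64.4
```

```bash
python3 - <<'E'
from fit import *
P,Q=tool();t=np.load('tub.npy');Rt=tubR(t[3])
rel=Q.inv()*Rt; off=Q.inv().apply(t[:3]-P); np.savez('grip.npz',rel=rel.as_quat(),off=off)
print('tub origin in tool mm',off*1e3,'rel rotvec deg (vs x-flip)',np.degrees((R.from_euler('x',np.pi)*rel).as_euler('ZYX')))
E
python3 -m inch '[{"dx":0,"dy":0,"dz":-0.03,"rx":0,"ry":0,"rz":0},{"dx":0,"dy":0,"dz":-0.08,"rx":0,"ry":0,"rz":0},{"dx":0,"dy":0,"dz":-0.14,"rx":0,"ry":0,"rz":0},{"dx":0,"dy":0,"dz":-0.14,"rx":0,"ry":0,"rz":0},{"dx":0,"dy":0,"dz":-0.14,"rx":0,"ry":0,"rz":0}]' >/dev/null; python3 d.py .5 0 .22 156.2 0
```

```text
tub origin in tool mm [ 2.01668934 -0.38792241  7.00831268] rel rotvec deg (vs x-flip) [ 1.79976447e+02  1.25164757e-01 -3.75613315e-03]
t 8.55 pos [0.4994 0.1522 0.1414] yaw/tilt [ 1.7036e+02  3.0160e+01 -5.0000e-02] F [ 0.   0.4 -1.5] w 0.69 g 65.1
delta [-0.0776 -0.1874 -0.0688] [0.0439 0.349  0.1611]
```

```bash
python3 -m inch '[{"dx":-0.0776,"dy":-0.187,"dz":-0.09,"rx":0.044,"ry":0.349,"rz":0.161},{"dx":-0.0776,"dy":-0.187,"dz":-0.09,"rx":0.044,"ry":0.349,"rz":0.161},{"dx":-0.0776,"dy":-0.187,"dz":-0.09,"rx":0.044,"ry":0.349,"rz":0.161},{"dx":-0.0776,"dy":-0.187,"dz":-0.09,"rx":0.044,"ry":0.349,"rz":0.161},{"dx":-0.0776,"dy":-0.187,"dz":-0.09,"rx":0.044,"ry":0.349,"rz":0.161}]' >/dev/null; python3 d.py .5929 -.2249 .2 156.2 0
```

```text
t 9.05 pos [ 0.4943 -0.0027  0.2332] yaw/tilt [155.78  -0.22   0.2 ] F [-0.3  0.  -1. ] w 0.691 g 65.1
delta [-0.2265 -0.2025  0.0414] [-0.0023 -0.0026 -0.0049]
```

```bash
python3 -m inch '[{"dx":-0.2265,"dy":-0.2025,"dz":0.0414,"rx":-0.0023,"ry":-0.0026,"rz":-0.0049},{"dx":-0.2265,"dy":-0.2025,"dz":0.0414,"rx":-0.0023,"ry":-0.0026,"rz":-0.0049},{"dx":-0.2265,"dy":-0.2025,"dz":0.0414,"rx":-0.0023,"ry":-0.0026,"rz":-0.0049},{"dx":-0.2265,"dy":-0.2025,"dz":0.0414,"rx":-0.0023,"ry":-0.0026,"rz":-0.0049},{"dx":-0.2265,"dy":-0.2025,"dz":0.0414,"rx":-0.0023,"ry":-0.0026,"rz":-0.0049}]' >/dev/null; python3 -m inch '[{"dx":0,"dy":0,"dz":0,"rx":0,"ry":0,"rz":0}]' >/dev/null;python3 d.py .5929 -.2249 .15 156.2 0
```

```text
t 9.65 pos [ 0.591  -0.2233  0.194 ] yaw/tilt [ 1.5638e+02 -3.1000e-01 -3.0000e-02] F [-0.4  0.7 -1.4] w 0.692 g 65.2
delta [-0.0033 -0.001   0.055 ] [ 0.0003 -0.0036  0.002 ]
```

```bash
python3 -m inch '[{"dx":-0.0033,"dy":-0.001,"dz":0.055,"rx":0,"ry":-0.0036,"rz":0.002},{"dx":-0.0033,"dy":-0.001,"dz":0.055,"rx":0,"ry":-0.0036,"rz":0.002},{"dx":-0.0033,"dy":-0.001,"dz":0.055,"rx":0,"ry":-0.0036,"rz":0.002}]' >/dev/null; python3 -m inch '[{"dx":0,"dy":0,"dz":0.02,"rx":0,"ry":0,"rz":0},{"dx":0,"dy":0,"dz":0.02,"rx":0,"ry":0,"rz":0}]' >/dev/null;python3 d.py .5929 -.2249 .1 156.2 0
python3 - <<'E'
from fit import *
g=np.load('grip.npz');P,Q=tool();T=P+Q.apply(g['off']);Rt=Q*R.from_quat(g['rel']);print('tub pred',T,np.degrees(Rt.as_euler('ZYX')))
Rh=R.from_euler('z',np.radians(-23.8));out=[]
for c in('scene','side'):
    ci=optics.camera_info(c);im=optics.grab_frame(c)[:,:,::-1]
    u0=proj(ci,[.591,-.2245,.09]); S=5 if c=='scene' else 6; w,h=380//S,560//S; x0,y0=int(u0[0]-w/2),int(u0[1]-h/2)
    im=cv2.resize(im[y0:y0+h,x0:x0+w],None,fx=S,fy=S,interpolation=cv2.INTER_CUBIC)
    def pl(pts,col):
        q=np.array([(proj(ci,p)-[x0,y0]+.5)*S for p in pts]).round().astype(int);cv2.polylines(im,[q],True,col,1)
    for z,w_ in((0,20),(.036,28),(.044,30.5),(.076,30)): pl(Rt.apply(sq(z,w_))+T,(0,0,255))
    pl(Rh.apply(sq(.052,29.8))+[.5909,-.2245,0],(0,200,0)); out.append(im[:555,:378])
cv2.imwrite('pics/above.png',np.hstack(out))
E
```

```text
t 10.15 pos [ 0.5936 -0.2209  0.1391] yaw/tilt [ 1.5647e+02  3.2000e-01 -8.0000e-02] F [-1.2 -0.1 -1.2] w 0.691 g 65.1
delta [-0.0009 -0.0049  0.0488] [0.0009 0.0037 0.0032]
tub pred [ 0.59160732 -0.220493    0.13204211] [-23.55185228  -0.19128281   0.07324207]
```

View pics/above.png

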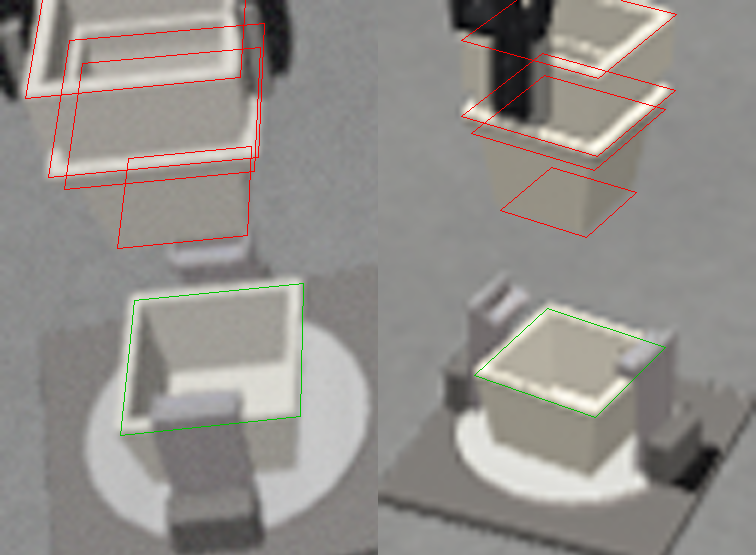

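The overlay shows the held tub (red) and the holder rim (green) both matching to about 1 mm, with the yaws parallel. The remaining lateral offset is about 4 mm, so I correct it and go down in steps.

```bash
python3 -m inch '[{"dx":-0.001,"dy":-0.005,"dz":0.02,"rx":0,"ry":0.0037,"rz":0.003},{"dx":-0.001,"dy":-0.005,"dz":0.048,"rx":0,"ry":0.0037,"rz":0.003},{"dx":-0.001,"dy":-0.005,"dz":0.048,"rx":0,"ry":0.0037,"rz":0.003},{"dx":-0.001,"dy":-0.005,"dz":0.048,"rx":0,"ry":0.0037,"rz":0.003}]' >/dev/null;python3 d.py .5929 -.2249 .07 156.2 0;  python3 -m inch '[{"dx":0,"dy":0,"dz":0,"rx":0,"ry":0,"rz":0},{"dx":0,"dy":0,"dz":0,"rx":0,"ry":0,"rz":0}]' >/dev/null;python3 d.py .5929 -.2249 .07 156.2 0
```

```text
t 10.65 pos [ 0.5931 -0.2258  0.1011] yaw/tilt [ 1.5616e+02  1.0000e-02 -8.0000e-02] F [ 0.8  0.5 -0.5] w 0.693 g 65.1
delta [0.0008 0.0009 0.0389] [ 0.0009  0.0001 -0.0005]
t 10.85 pos [ 0.5945 -0.2264  0.1033] yaw/tilt [ 1.5617e+02  2.3000e-01 -6.0000e-02] F [-1.  -0.7 -0.4] w 0.694 g 65.1
delta [0.0027 0.0009 0.0416] [ 0.0007  0.0027 -0.0004]
```

```bash
python3 -m inch '[{"dx":0.0027,"dy":0.001,"dz":0.02,"rx":0,"ry":0.0027,"rz":0},{"dx":0.0027,"dy":0.001,"dz":0.041,"rx":0,"ry":0.0027,"rz":0},{"dx":0.0027,"dy":0.001,"dz":0.041,"rx":0,"ry":0.0027,"rz":0}]' >/dev/null;python3 d.py;  python3 -m inch '[{"dx":0,"dy":0,"dz":0,"rx":0,"ry":0,"rz":0},{"dx":0,"dy":0,"dz":0,"rx":0,"ry":0,"rz":0}]' >/dev/null;python3 d.py .5929 -.2249 .05 156.2 0
```

```text
t 11.15 pos [ 0.5892 -0.2228  0.0643] yaw/tilt [ 1.5617e+02 -5.6000e-01 -1.0000e-01] F [-1.2  0.1 -0.8] w 0.69 g 65.1
t 11.35 pos [ 0.5922 -0.2243  0.0691] yaw/tilt [ 1.5617e+02 -1.2000e-01 -7.0000e-02] F [-0.5 -0.6 -0.5] w 0.693 g 65.1
delta [-0.0011 -0.0003  0.0238] [ 0.0008 -0.0014 -0.0003]
```

```bash
python3 -m inch '[{"dx":-0.001,"dy":0,"dz":0.006,"rx":0,"ry":-0.001,"rz":0},{"dx":-0.001,"dy":0,"dz":0.012,"rx":0,"ry":-0.001,"rz":0},{"dx":-0.001,"dy":0,"dz":0.018,"rx":0,"ry":-0.001,"rz":0},{"dx":-0.001,"dy":0,"dz":0.024,"rx":0,"ry":-0.001,"rz":0},{"dx":-0.001,"dy":0,"dz":0.024,"rx":0,"ry":-0.001,"rz":0}]' >/dev/null;python3 d.py;  python3 -m inch '[{"dx":0,"dy":0,"dz":0,"rx":0,"ry":0,"rz":0}]' >/dev/null;python3 d.py .5929 -.2249 .035 156.2 0
```

```text
t 11.85 pos [ 0.592  -0.2242  0.0485] yaw/tilt [ 1.5617e+02 -1.6000e-01 -8.0000e-02] F [-0.9 -0.8 -1.2] w 0.695 g 65.1
t 11.95 pos [ 0.5926 -0.2245  0.0495] yaw/tilt [ 1.5617e+02 -8.0000e-02 -7.0000e-02] F [ 0.1  0.  -0.5] w 0.693 g 65.1
delta [-0.0006 -0.0003  0.0182] [ 0.0009 -0.0009 -0.0004]
```

```bash
python3 -m inch '[{"dx":-0.0006,"dy":0,"dz":0.005,"rx":0,"ry":-0.001,"rz":0},{"dx":-0.0006,"dy":0,"dz":0.01,"rx":0,"ry":-0.001,"rz":0},{"dx":-0.0006,"dy":0,"dz":0.015,"rx":0,"ry":-0.001,"rz":0},{"dx":-0.0006,"dy":0,"dz":0.018,"rx":0,"ry":-0.001,"rz":0},{"dx":-0.0006,"dy":0,"dz":0.018,"rx":0,"ry":-0.001,"rz":0}]' >/dev/null;python3 d.py .5929 -.2249 .028 156.2 0
```

```text
t 12.45 pos [ 0.5928 -0.2245  0.0349] yaw/tilt [ 1.5617e+02 -2.0000e-02 -8.0000e-02] F [-1.  -0.  -0.3] w 0.692 g 65.3
delta [-0.0003 -0.0004  0.0087] [ 0.0009 -0.0003 -0.0004]
```

```bash
python3 -m inch '[{"dx":0,"dy":0,"dz":0.0015,"rx":0,"ry":0,"rz":0},{"dx":0,"dy":0,"dz":0.003,"rx":0,"ry":0,"rz":0},{"dx":0,"dy":0,"dz":0.0045,"rx":0,"ry":0,"rz":0},{"dx":0,"dy":0,"dz":0.006,"rx":0,"ry":0,"rz":0}]' >/dev/null;python3 d.py; python3 -m inch '[{"dx":0,"dy":0,"dz":0.0015,"rx":0,"ry":0,"rz":0},{"dx":0,"dy":0,"dz":0.003,"rx":0,"ry":0,"rz":0},{"dx":0,"dy":0,"dz":0.003,"rx":0,"ry":0,"rz":0}]' >/dev/null;python3 d.py
```

```text
t 12.85 pos [ 0.5938 -0.2251  0.0314] yaw/tilt [ 1.5617e+02  1.2000e-01 -7.0000e-02] F [-2.8  1.1  5. ] w 0.691 g 65.6
t 13.15 pos [ 0.5933 -0.2248  0.0282] yaw/tilt [ 1.5617e+02  6.0000e-02 -7.0000e-02] F [-1.5  0.9  0.2] w 0.694 g 65.5
```

```bash
python3 -m inch '[{"dx":0,"dy":0,"dz":0.0012,"rx":0,"ry":0,"rz":0},{"dx":0,"dy":0,"dz":0.0025,"rx":0,"ry":0,"rz":0},{"dx":0,"dy":0,"dz":0.0037,"rx":0,"ry":0,"rz":0}]' >/dev/null;python3 d.py; python3 -m inch '[{"dx":0,"dy":0,"dz":0.0012,"rx":0,"ry":0,"rz":0},{"dx":0,"dy":0,"dz":0.0012,"rx":0,"ry":0,"rz":0}]' >/dev/null;python3 d.py
```

```text
t 13.45 pos [ 0.5932 -0.2247  0.0247] yaw/tilt [ 1.5617e+02  4.0000e-02 -8.0000e-02] F [-0.8  0.8  1.9] w 0.693 g 65.3
t 13.65 pos [ 0.5933 -0.2248  0.0247] yaw/tilt [ 1.5617e+02  4.0000e-02 -7.0000e-02] F [-2.   0.7  2.4] w 0.691 g 65.6
```

```bash
for i in 1 2 3; do python3 -m inch '[{"dx":0,"dy":0,"dz":0.0012,"rx":0,"ry":0,"rz":0},{"dx":0,"dy":0,"dz":0.0012,"rx":0,"ry":0,"rz":0}]' >/dev/null;python3 d.py; done
```

```text
t 13.85 pos [ 0.5935 -0.2249  0.0245] yaw/tilt [ 1.5617e+02  5.0000e-02 -7.0000e-02] F [-3.2  1.6  6. ] w 0.695 g 66.0
t 14.05 pos [ 0.5936 -0.2249  0.0244] yaw/tilt [ 1.5616e+02  5.0000e-02 -7.0000e-02] F [-4.4  2.5  9.4] w 0.689 g 66.5
t 14.25 pos [ 0.5937 -0.2249  0.0244] yaw/tilt [ 1.5616e+02  4.0000e-02 -6.0000e-02] F [-6.8  3.8 14.6] w 0.693 g 66.9
```

Force rises stiffly at z = 0.0244, close to the predicted home of 0.023. I'll look before pressing further.

```bash
cat > look.py <<'E'
import sys
from fit import *
Rh=R.from_euler('z',np.radians(-23.8));out=[]
for c in('scene','side'):
    ci=optics.camera_info(c);im=optics.grab_frame(c)[:,:,::-1]
    u0=proj(ci,[.591,-.2245,.06]); S=6; w,h=62,90; x0,y0=int(u0[0]-w/2),int(u0[1]-h/2)
    im=cv2.resize(im[y0:y0+h,x0:x0+w],None,fx=S,fy=S,interpolation=cv2.INTER_CUBIC); raw=im.copy()
    def pl(pts,col):
        q=np.array([(proj(ci,p)-[x0,y0]+.5)*S for p in pts]).round().astype(int);cv2.polylines(im,[q],True,col,1)
    for z,w_ in((.044,30.5),(.076,30)): pl(Rh.apply(sq(z,w_))+[.5909,-.2245,.016],(0,0,255))
    out.append(im)
    
cv2.imwrite(sys.argv[1],np.hstack(out)[:,:800])
E
python3 look.py pics/home.png
```

```text
(no output)
```

View pics/home.png

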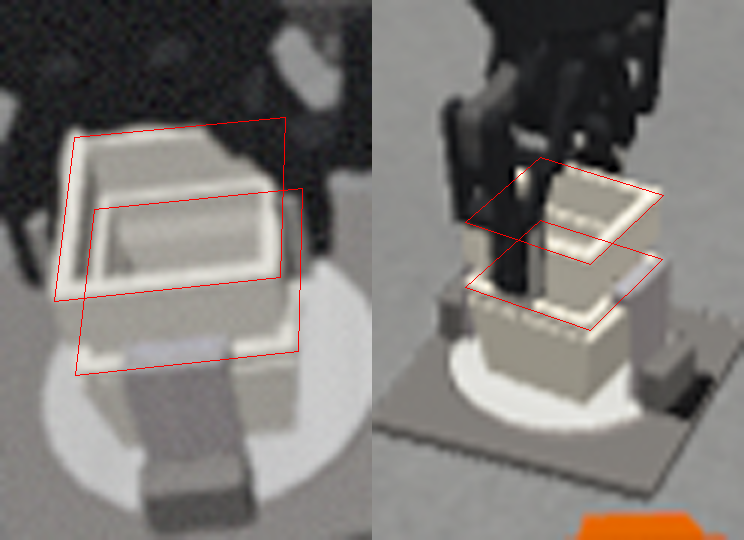

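The picture shows the tub's mouth and shoulder on the predicted home outline, the shoulder against the outer tub's rim, and the clip rollers at the groove. I'll press slightly harder and ease the sideways load.

```bash
for i in 1 2; do python3 -m inch '[{"dx":0.0007,"dy":0,"dz":0.001,"rx":0,"ry":0,"rz":0},{"dx":0.0007,"dy":0,"dz":0.001,"rx":0,"ry":0,"rz":0}]' >/dev/null;python3 d.py; done; python3 -c "from h import *;print(np.round(state()['ft_torque'],2))"
```

```text
t 14.55 pos [ 0.5937 -0.225   0.0244] yaw/tilt [ 1.5617e+02  1.2000e-01 -6.0000e-02] F [-6.1  2.9 16.3] w 0.69 g 67.2
t 14.75 pos [ 0.5938 -0.225   0.0244] yaw/tilt [ 1.5616e+02  1.9000e-01 -6.0000e-02] F [-6.8  4.5 18.7] w 0.692 g 67.5
[ 0.6   1.67 -0.14]
```

```bash
python3 -m inch '[{"dx":0.001,"dy":0,"dz":-0.0025,"rx":0,"ry":0,"rz":0},{"dx":0.001,"dy":0,"dz":-0.0025,"rx":0,"ry":0,"rz":0}]' >/dev/null;python3 d.py; python3 -m inch '[{"dx":0,"dy":0,"dz":0,"rx":0,"ry":0,"rz":0},{"dx":0,"dy":0,"dz":0,"rx":0,"ry":0,"rz":0},{"dx":0,"dy":0,"dz":0,"rx":0,"ry":0,"rz":0},{"dx":0,"dy":0,"dz":0,"rx":0,"ry":0,"rz":0},{"dx":0,"dy":0,"dz":0,"rx":0,"ry":0,"rz":0}]' 1 >/dev/null;python3 d.py
```

```text
t 14.95 pos [ 0.5934 -0.2248  0.0246] yaw/tilt [ 1.5618e+02  3.1000e-01 -6.0000e-02] F [-1.7  1.7  8.9] w 0.692 g 66.1
t 15.45 pos [ 0.5913 -0.2239  0.0214] yaw/tilt [ 1.5617e+02  2.0000e-02 -7.0000e-02] F [-0.3 -0.4 -0.9] w 1.002 g 0.0
```

Released with no contact force. Retreating straight up, then a final look.

```bash
python3 -m inch '[{"dx":0,"dy":0,"dz":-0.02,"rx":0,"ry":0,"rz":0},{"dx":0,"dy":0,"dz":-0.05,"rx":0,"ry":0,"rz":0},{"dx":0,"dy":0,"dz":-0.1,"rx":0,"ry":0,"rz":0},{"dx":0,"dy":0,"dz":-0.16,"rx":0,"ry":0,"rz":0},{"dx":0,"dy":0,"dz":-0.22,"rx":0,"ry":0,"rz":0}]' >/dev/null;python3 d.py; python3 -m inch '[{"dx":0,"dy":0,"dz":-0.1,"rx":0,"ry":0,"rz":0},{"dx":0,"dy":0,"dz":-0.1,"rx":0,"ry":0,"rz":0}]' >/dev/null; python3 d.py
python3 look.py pics/final.png
python3 - <<'E'
from fit import *
Rh=lambda a:R.from_euler('z',np.radians(a))
for c in('scene','side'):
    nets_ci=optics.camera_info(c)
    for n in('bottle','cup','plain_tub'): print(c,n,[(round(d['confidence'],2),np.round(d['bbox']).tolist()) for d in nets.boxes_of(c,n)][:2])
E
```

```text
t 15.95 pos [ 0.591  -0.224   0.2006] yaw/tilt [ 1.5617e+02  7.0000e-02 -7.0000e-02] F [ 0.7 -0.2  0.1] w 1.0 g 0.0
t 16.15 pos [ 0.5923 -0.2248  0.2851] yaw/tilt [ 1.5617e+02  5.1000e-01 -4.0000e-02] F [0.2 0.4 0. ] w 1.001 g 0.0
scene bottle [(0.57, [290.0, 317.0, 36.0, 63.0])]
scene cup [(0.82, [238.0, 181.0, 28.0, 41.0])]
scene plain_tub [(0.89, [383.0, 177.0, 40.0, 30.0])]
side bottle [(0.84, [198.0, 194.0, 29.0, 48.0])]
side cup [(0.57, [363.0, 241.0, 34.0, 40.0])]
side plain_tub [(0.95, [253.0, 350.0, 54.0, 65.0])]
```

View pics/final.png

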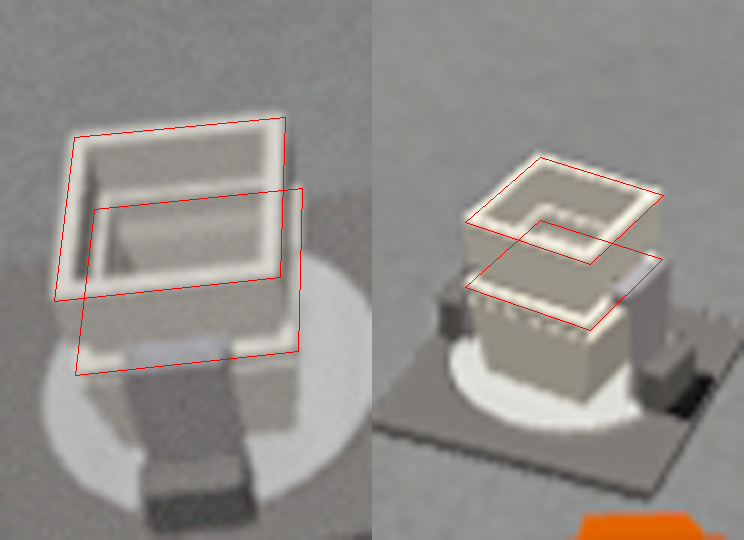

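The final picture shows the tub level on the predicted home outline, with mouth corners at (75,137), (285,117) and (280,277) in the left panel. The clips are in the groove, the bystanders haven't moved, and the gripper is well clear.

```bash
python3 -c "
from plant import ticket;print(ticket.job_done())"
```

```text
the job is handed in; nothing more can be done
None
```

The tub is nested in the clip holder at the turntable's angle (about -24°): it met a firm stop under about 19 N, and the cameras show its shoulder on the rim and the rollers at the groove. The gripper let go and backed clear, the bystanders haven't moved, and I handed the job in at about 17 s; no verdict was shown.

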